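Find the socket key that fits the shaker's hub nut and tighten it

TASK

One of the three look-alike socket keys fits the hex nut on top of the shaker: try them on the nut until you find the one that drops fully home over it and also turns it (a small one stays up on top, a big one slips round), and stand the ones that do not fit back upright on the bench. With the fitting key fully seated, turn the nut clockwise by about an eighth of a turn, and finish still gripping that key, upright and fully seated on the nut. Turn the nut with the key only, not with the fingers, and do not knock over or push away the other things on the bench.

Things in the scene. Friction and masses are not known exactly. Their poses are not given: they have to be found in the camera images.
- key_a_grip (a point): grip of socket key A, one of three that look alike: round steel body 46 mm wide, 42 mm high, a neck, on top a flat grey grip 52 mm long (x), 14 mm thick (y), 44 mm high (61 to 105 mm above the foot); 0.2 to 0.4 kg; stands upright on its open end. This point: on the axis, in the grip, 84 mm above the foot; x along the grip, z up.
- key_a: key A, origin at the centre of its foot (rim of the opening), axes as its grip. Hex opening underneath, 20 mm deep, flats facing the key's x and every 60 degrees from it. The three keys' openings are 21, 27.5 and 34 mm across flats; which key has which is not marked: find out by trying.
- key_b_grip (a point): grip of socket key B, one of three that look alike: round steel body 46 mm wide, 42 mm high, a neck, on top a flat grey grip 52 mm long (x), 14 mm thick (y), 44 mm high (61 to 105 mm above the foot); 0.2 to 0.4 kg; stands upright on its open end. This point: on the axis, in the grip, 84 mm above the foot; x along the grip, z up.
- key_b: key B, origin at the centre of its foot (rim of the opening), axes as its grip. Hex opening underneath, 20 mm deep, flats facing the key's x and every 60 degrees from it. The three keys' openings are 21, 27.5 and 34 mm across flats; which key has which is not marked: find out by trying.
- key_c_grip (a point): grip of socket key C, one of three that look alike: round steel body 46 mm wide, 42 mm high, a neck, on top a flat grey grip 52 mm long (x), 14 mm thick (y), 44 mm high (61 to 105 mm above the foot); 0.2 to 0.4 kg; stands upright on its open end. This point: on the axis, in the grip, 84 mm above the foot; x along the grip, z up.
- key_c: key C, origin at the centre of its foot (rim of the opening), axes as its grip. Hex opening underneath, 20 mm deep, flats facing the key's x and every 60 degrees from it. The three keys' openings are 21, 27.5 and 34 mm across flats; which key has which is not marked: find out by trying.
- nut (a point): steel hex nut, 25 mm across flats, 17 mm high (top 4 mm a cone, 24.6 to 19 mm wide), in the middle of the shaker's top. Origin: centre of its underside, on a round steel collar 56 mm wide, 86 mm above the bench; z up. Flats face its x and every 60 degrees from it: a key lines up when yaws agree modulo 60 degrees. A fully seated key has its foot on the collar, at this origin.
- spindle (a joint): turn of the nut with its collar, rad: 0 at the start, grows clockwise from above; range -0.3 to 2.0; stiff, about 0.3 N m, stays where left. On the nut the 21 mm key stays about 15 mm up; the 34 mm key drops home but slips round; the 27.5 mm key drops home and turns the nut after up to 0.25 rad of play.
- shaker: white platform shaker, 200 (x) x 180 (y) mm, does not move; origin on the bench under the nut; its top is a round plate 156 mm wide, at 80 mm.
- beaker: empty glass beaker, 66 mm wide, 85 mm high, bystander; origin at the middle of its underside
- dish: shut clear dish, 64 mm wide, 15 mm high, bystander; origin at the middle of its underside
- washer: spare steel washer lying flat, 44 mm wide, 4 mm thick, bystander; origin at the middle of its underside
- jar: small white jar, 48 mm wide, 50 mm high, bystander; origin at the middle of its underside
- reagent: white reagent bottle, 84 mm wide, 160 mm high, bystander; origin at the middle of its underside
- driver: screwdriver lying on the bench, about 0.2 m long, bystander
There are look-alikes about, which are no part of the job. What is shaped like the key_b but yellow is not meant.

How it is judged:
By the outcome, as a careful person would: the job done as asked, in the order asked, and still so for the second after the job is handed in, while the arm keeps its last pose, push and grip.
It also fails if it takes over 72 s, if anything falls off the work surface, if the arm or the gripper's body presses on something with over 40 N, if the wrist force passes 120 N, or if a joint passes its speed limit or range.

ROBOT

A 6-joint arm with a two-finger parallel gripper is mounted at the origin on the work surface. World frame = base frame: x ahead of the robot, y to its left, z up, the work surface at z = 0. Lengths are in m, angles in rad, forces in N, time in s.
With the tool pointing down it reaches from about 0.35 to 0.775 m from the base axis. Payload 5.5 kg.
Tool frame: the origin (TCP) lies midway between the tips of the shut fingers; the grasp point (between the pads) lies 19 mm behind it; z points along the fingers, x is the direction in which the jaws open and shut, and the axes are right-handed (so a half turn about z gives the same grasp; the last joint's range is limited). The gripper opens to 85 mm and grips with 20 to 120 N. Pads are 22 mm wide; open, the fingers measure 114 mm over their backs; the gripper's body (76 mm by 85 mm) begins 54 mm behind the grasp point. The pads swing forward as they close: fully open they stand 13 mm farther back than shut.
Start: joints at [1.162, 0.313, 0.046, 1.304, 0, 1.431], TCP at [0.153, 0.554, 0.231] pointing down, gripper open.
Joint ranges: [-2.76, 2.76], [-0.86, 1.69], [-1.03, 1.26], [-2.2, 2.34], [-1.47, 1.5], [-3.14, 3.14]. Speed limits (rad/s): [2.57, 2.57, 3.14, 3.14, 3.14, 3.14].

INTERFACE

Orientations are given as a unit quaternion [w, x, y, z].
In Python, from workcell import env gives the robot as it stands. The module is installed in compiled form; this text tells all that it offers.
- The arm moves only by the tool apply_moves, never from a script. Its argument "moves" is a list of rows, each a list of 3 entries, a list of its own where there are three numbers: the shift along the tool's x, y, z in cm, then the turn about the tool's z in degrees, then the opening, from 0 (shut) to 1 (fully open). In form: [[[x, y, z], yaw, gripper], ...]. A call has exactly 10 rows; each row is the pose to reach, as a shift and turn from the pose commanded when the call began, along the tool's axes at that moment; what a row does not reach only later rows make up. A row lasts 1/8 s, in which the tool goes at most 62.5 mm and 10.7 degrees, less where a joint would pass 70% of its speed; a pose out of reach is approached as far as the arm can. A call with a gripper value outside its range is refused whole. The fingers move at their own pace and stop on an object; "squeeze" is the grip in N (left out, the last holds). Time passes only in rows, so rows that repeat a pose let the fingers close, or fill a call up. It gives the time, the measured TCP pose, the force and the opening at its end, in the units of the state.
- env.get_state(): the state, without advancing time (a new reading comes with each control period).
- env.read_camera(name): name is "scene" or "top" or "wrist"; returns a dict with "pixels" (420x560x3 uint8, red, green, blue), "fov_y" (degrees; the focal length in pixels is half the picture's height over the tangent of half this angle, whatever the lens; pixels are square), "cx", "cy" (the principal point, pixels), "world_from_camera" (4x4, takes a point from camera to world coordinates); the wrist camera has in their place "hand_eye" (4x4, takes a point from camera to tool coordinates, whose origin is the TCP and whose axes are the tool frame's). Camera axes: x right, y down, z forward; pixel columns grow to the right and rows downward; lengths in m; the calibration is good to about 2 mm. A picture is of the moment at which its call begins: read the wrist's pose just before it. There is no depth.
- env.hand_in(): hands the job in, once; it reports no verdict.
The state is a dict: "clock": time; "joint_pos": joint angles; "qvel": joint speeds; "tau": joint torques, N m; "tcp_pos": TCP position; "orientation": TCP orientation; "wrist_force": force on the tool from outside, world axes, zero at the start; "ft_torque": the same for the moment, N m; "finger_gap": finger opening in m.
Only numpy, scipy, OpenCV 4.12 (cv2) and the standard library are available. Lean on these libraries where they do the work, as an engineer would, in place of code of your own. Each camera call takes 0.05 s, during which the arm holds its last target.

## Working session

There is one attempt and no reset: what is moved stays moved. The work goes in short steps, Python scripts to look and compute and a tool call to move; the robot and the scene stay as the last step left them, time stands still between calls to the robot, and variables do not carry over. Pictures are saved under pics/ and viewed, and the job is handed in when it is done.

Besides the shell and the picture viewer there is one more tool, called after "Request:" by a JSON object that holds its "name" and its "arguments". apply_moves: Moves the arm, as the interface text tells. Its arguments: {"type":"object","properties":{"moves":{"type":"array","items":{"type":"array"}},"squeeze":{"type":"number"}},"required":["moves"]}

```bash
mkdir -p pics; cat > h.py <<'E'
import numpy as np, cv2, json
from workcell import env
from scipy.spatial.transform import Rotation as R
def Rq(q): return R.from_quat([q[1],q[2],q[3],q[0]])
def save(n,f):
    c=env.read_camera(n); cv2.imwrite('pics/'+f,c['pixels'][:,:,::-1]); return c
def K(c): return 210/np.tan(np.radians(c['fov_y'])/2)
def ray(c,u,v,T=None):
    T=np.array(c['world_from_camera']) if T is None else T
    d=np.array([(u-c['cx'])/K(c),(v-c['cy'])/K(c),1.]); return T[:3,3],T[:3,:3]@d
def onplane(c,u,v,z,T=None):
    o,d=ray(c,u,v,T); return o+d*(z-o[2])/d[2]
def proj(c,p,T=None):
    T=np.array(c['world_from_camera']) if T is None else T
    q=T[:3,:3].T@(np.array(p)-T[:3,3]); return q[:2]/q[2]*K(c)+[c['cx'],c['cy']]
def wristT(c,s):
    T=np.eye(4);T[:3,:3]=Rq(s['orientation']).as_matrix();T[:3,3]=s['tcp_pos'];return T@np.array(c['hand_eye'])
E
python3 - <<'E'
from h import *
s=env.get_state();print({k:np.round(v,3).tolist() for k,v in s.items()})
for n in ['scene','top','wrist']:
    c=save(n,n+'0.png');print(n,c['fov_y'],c['cx'],c['cy'],np.round(c.get('world_from_camera',c.get('hand_eye')),3).tolist())
print(Rq(s['orientation']).as_matrix().round(3))
E
```

```text
{'clock': 0.0, 'joint_pos': [1.162, 0.314, 0.045, 1.304, -0.0, 1.431], 'qvel': [0.002, -0.001, 0.0, -0.002, -0.001, -0.0], 'tau': [0.002, -48.063, 29.853, 0.019, -0.0, 0.0], 'tcp_pos': [0.153, 0.554, 0.23], 'orientation': [0.0, 0.795, 0.606, -0.001], 'wrist_force': [0.095, 0.425, -0.459], 'ft_torque': [0.017, -0.02, -0.023], 'finger_gap': 0.086}
scene 54.823494058765206 277.68842757552846 210.54026857363166 [[-0.827, 0.454, -0.331, 0.869], [0.562, 0.66, -0.498, 0.395], [-0.007, -0.598, -0.801, 0.81], [0.0, 0.0, 0.0, 1.0]]
top 48.60204369280757 285.49145813644583 209.8232610572424 [[-0.026, -0.999, 0.031, 0.551], [-0.999, 0.025, -0.027, -0.032], [0.027, -0.032, -0.999, 0.956], [0.0, 0.0, 0.0, 1.0]]
wrist 60.00507980997849 281.7779106575371 206.54000825231316 [[1.0, 0.0, -0.0, -0.001], [-0.0, 0.963, 0.268, -0.069], [0.0, -0.268, 0.963, -0.143], [0.0, 0.0, 0.0, 1.0]]
[[ 0.266  0.964 -0.001]
 [ 0.964 -0.266 -0.002]
 [-0.002 -0.    -1.   ]]
```

View pics/scene0.png

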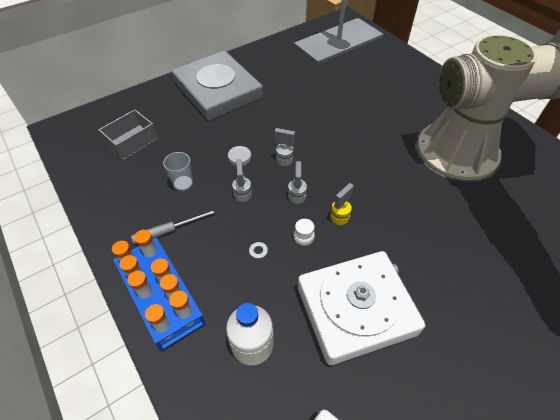

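View pics/top0.png

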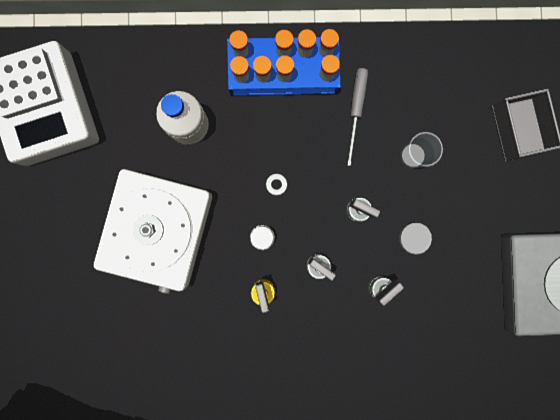

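View pics/wrist0.png

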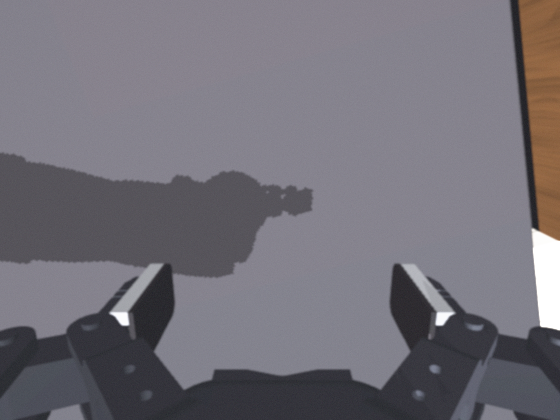

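The top view shows grey keys near (365,209), (320,267) and (386,290), a yellow decoy at (262,294), and the nut at (148,230). I'll zoom in on these.

```bash
python3 - <<'E'
from h import *
im=cv2.imread('pics/top0.png')
a=cv2.resize(im[185:315,240:440],None,fx=4,fy=4,interpolation=cv2.INTER_CUBIC)
cv2.imwrite('pics/z1.png',a)
b=cv2.resize(im[160:300,85:225],None,fx=4,fy=4,interpolation=cv2.INTER_CUBIC)
cv2.imwrite('pics/z2.png',b)
E
```

```text
(no output)
```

View pics/z1.png

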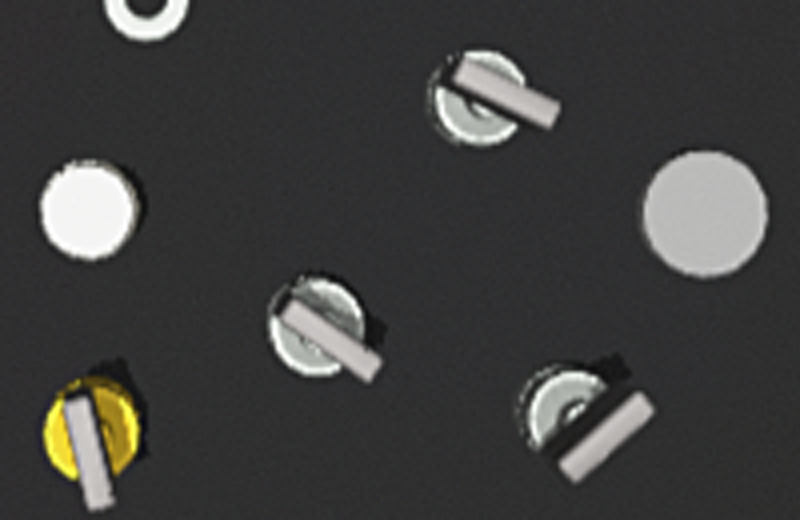

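View pics/z2.png

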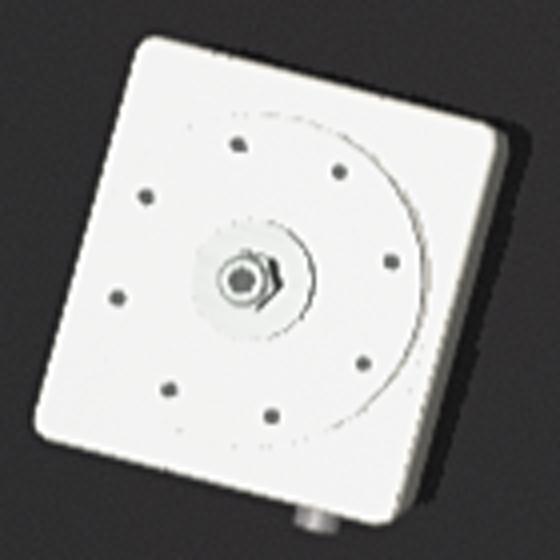

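```bash
python3 - <<'E'
from h import *
c=env.read_camera('top'); im=c['pixels'].astype(int)
r,g,b=im[...,0],im[...,1],im[...,2]
for (u,v) in [(365,209),(321,269),(391,293)]: print(im[v,u])
m=((r-g>=4)&(r>120)&(r<215)&(abs(b-g)<25)).astype(np.uint8)
n,l,st,ce=cv2.connectedComponentsWithStats(m)
for i in range(1,n):
    if 60<st[i,4]<400 and 180<ce[i][1]<320:
        ys,xs=np.nonzero(l==i); rect=cv2.minAreaRect(np.stack([xs,ys],1).astype(np.float32)); 
        bx=cv2.boxPoints(rect); P=np.array([onplane(c,u,v,.105)[:2] for u,v in bx])
        e1=P[1]-P[0];e2=P[2]-P[1]; L=e1 if np.linalg.norm(e1)>np.linalg.norm(e2) else e2
        print(ce[i].round(1),st[i,4],P.mean(0).round(4),np.round([np.linalg.norm(e1),np.linalg.norm(e2)],3),'yaw',np.degrees(np.arctan2(L[1],L[0]))%180)
# nut: z2 centre of hole ~ (241,280) at z ~ .103
u,v=85+241.5/4-.5,160+280.5/4-.5
print('nut top',onplane(c,u,v,.103)); 
# collar circle centre (255,280)
print('collar',onplane(c,85+255.5/4-.5,160+280.5/4-.5,.086))
print('plate holes', np.mean([onplane(c,85+x/4-.5,160+y/4-.5,.08) for x,y in [(238,145),(340,172),(391,262),(363,363),(272,416),(169,390),(118,298),(146,196)]],axis=0))
E
```

```text
[203 199 196]
[199 196 195]
[195 191 191]
[367.8 208.2] 72 [ 0.5779 -0.2049] [0.012 0.048] yaw 62.02962198350332
nut top [0.54837344 0.20103922 0.103     ]
collar [0.54814782 0.19924781 0.086     ]
plate holes [0.54832779 0.20118334 0.08      ]
```

```bash
python3 - <<'E'
from h import *
c=env.read_camera('top'); im=c['pixels'].astype(int)
r,g,b=im[...,0],im[...,1],im[...,2]
m=((r-g>=2)&(r>150)&(r<225)).astype(np.uint8)
s=cv2.resize(m*255,None,fx=4,fy=4)
n,l,st,ce=cv2.connectedComponentsWithStats(m)
for i in range(1,n):
    if 40<st[i,4]<500 and 180<ce[i][1]<320:
        ys,xs=np.nonzero(l==i); rect=cv2.minAreaRect(np.stack([xs,ys],1).astype(np.float32)); 
        bx=cv2.boxPoints(rect); P=np.array([onplane(c,u,v,.105)[:2] for u,v in bx])
        e1=P[1]-P[0];e2=P[2]-P[1]; L=e1 if np.linalg.norm(e1)>np.linalg.norm(e2) else e2
        print(ce[i].round(1),st[i,4],P.mean(0).round(4),np.round([np.linalg.norm(e1),np.linalg.norm(e2)],3),'yaw',np.degrees(np.arctan2(L[1],L[0]))%180)
Z=lambda x,y:onplane(c,240+(x+.5)/4-.5,185+(y+.5)/4-.5,.105)[:2]
for q in [[(462,53),(562,106),(550,131),(453,80)],[(290,297),(384,360),(371,384),(277,320)],[(642,389),(656,410),(575,484),(559,462)]]:
    P=np.array([Z(*p) for p in q]);e=[np.linalg.norm(P[i]-P[i-1]) for i in range(4)]
    e1=P[1]-P[0]; e2=P[2]-P[1]
    L=(P[1]-P[0])+(P[2]-P[3]) if np.linalg.norm(e1)>np.linalg.norm(e2) else (P[2]-P[1])+(P[3]-P[0])
    print('hand',P.mean(0).round(4),np.round(e,3),np.degrees(np.arctan2(L[1],L[0]))%180)
# foot from body: bottom ring
c2=save('scene','s1.png')
for p in [(.578,-.204)]: print(proj(c2,[*p,.105]))
E
```

```text
[366.1 207.7] 153 [ 0.5777 -0.2043] [0.011 0.049] yaw 62.029096801341
[189.5 221.9] 53 [0.5629 0.1215] [0.009 0.064] yaw 12.041993970606086
[322.2 269.6] 159 [ 0.4668 -0.1198] [0.011 0.049] yaw 53.53704366253261
[268.4 291.2] 100 [ 0.4303 -0.0222] [0.014 0.037] yaw 11.133382563430558
[261.2 297.9] 163 [ 0.4198 -0.0072] [0.014 0.051] yaw 18.07988391361917
[391.3 293.9] 152 [ 0.419  -0.2454] [0.048 0.011] yaw 129.86933113763263
hand [ 0.578  -0.2044] [0.013 0.052 0.013 0.05 ] 60.75693759328219
hand [ 0.4668 -0.1199] [0.012 0.052 0.012 0.052] 54.48553807642372
hand [ 0.4194 -0.246 ] [0.051 0.012 0.05  0.012] 129.7389817467136
[239.34556846 165.90879734]
```

Request:
{"name": "apply_moves", "arguments": {"moves": [[[-5,10,-1],0,1],[[-11,22,-2],0,1],[[-17,34,-2],0,1],[[-22,44,-2],0,1],[[-23.5,47.5,-2],0,1],[[-23.5,47.5,-2],0,1],[[-23.5,47.5,-2],0,1],[[-23.5,47.5,-2],0,0.5],[[-23.5,47.5,-2],0,0.5],[[-23.5,47.5,-2],0,0.5]]}}

```text
clock: 1.55
tcp_pos: [0.5498, 0.1997, 0.2506]
orientation: [-0.0, 0.797, 0.604, -0.0]
wrist_force: [0.6, 0.6, 0.6]
finger_gap: 0.0426
```

```bash
python3 - <<'E'
from h import *
s=env.get_state();print(s['clock'],s['tcp_pos'],s['joint_pos'],s['finger_gap'],s['qvel'])
c=save('wrist','w1.png');T=wristT(c,s);print(proj(c,[.5483,.201,.103],T),proj(c,[.5483,.201,.086],T))
E
```

```text
1.55 [0.54983098 0.19974544 0.25063278] [ 2.11297254e-01  3.29357147e-01  1.15686815e-01  1.35754271e+00
 -4.05867577e-05  4.83998649e-01] 0.04262974524789717 [ 0.04729646 -0.0258108  -0.03059314  0.01369012  0.01668902  0.01595362]
[283.9360418  189.81374325] [283.83781309 185.4123222 ]
```

View pics/w1.png

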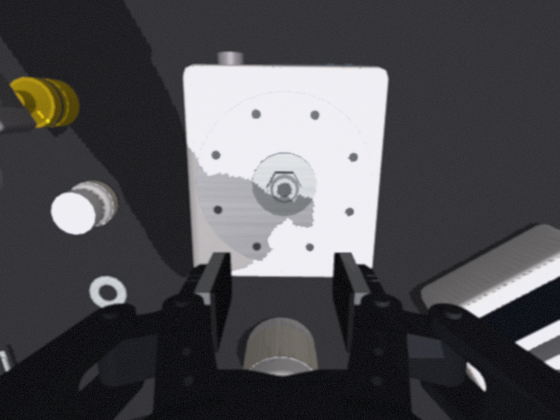

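```bash
python3 - <<'E'
from h import *
im=cv2.imread('pics/w1.png');cv2.imwrite('pics/z3.png',cv2.resize(im[145:225,245:325],None,fx=7,fy=7,interpolation=cv2.INTER_CUBIC))
E
```

```text
(no output)
```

View pics/z3.png

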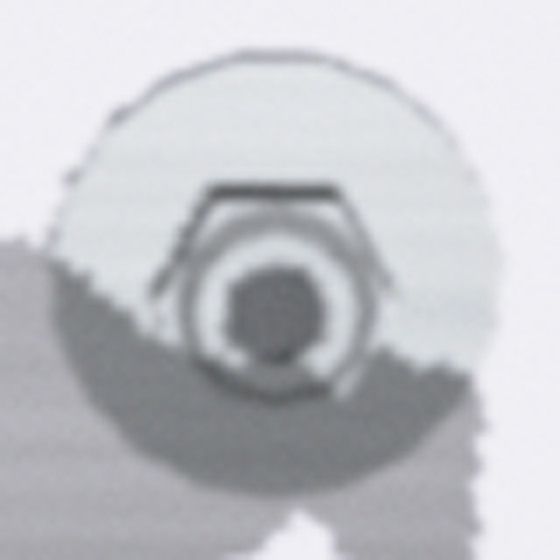

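```bash
cat >> h.py <<'E'
def load(): return json.load(open('cmd.json'))
def store(p): json.dump(list(map(float,p)),open('cmd.json','w'))
def axes(yaw):
    a=np.radians(yaw); return np.array([np.cos(a),np.sin(a)]),np.array([np.sin(a),-np.cos(a)])
def applied(dx,dy,dz,t):  # cm, deg
    x,y,z,w=load(); X,Y=axes(w); p=np.array([x,y])+(dx*X+dy*Y)/100
    store([p[0],p[1],z-dz/100,w-t]); print('cmd now',np.round(load(),4))
def plan(x,y,z,yaw):
    c=load(); X,Y=axes(c[3]); d=np.array([x,y])-c[:2]
    q1=np.degrees(np.arctan2(y,x))
    print('shift cm',np.round([d@X*100,d@Y*100,(c[2]-z)*100],2),'turn',round(c[3]-yaw,1),'q6 end',round(q1+90-yaw,1))
def st():
    s=env.get_state(); m=Rq(s['orientation']).as_matrix(); yaw=np.degrees(np.arctan2(m[1,0],m[0,0]))
    print('t',round(s['clock'],2),'tcp',np.round(s['tcp_pos'],4),'yaw',round(yaw,2),'tilt',np.round(m[:2,2],3),'F',np.round(s['wrist_force'],1),'M',np.round(s['ft_torque'],2),'gap',round(s['finger_gap'],4),'qv',round(np.abs(s['qvel']).max(),3),'q6',round(s['joint_pos'][5],2)); return s
E
python3 - <<'E'
from h import *
store([.153,.554,.231,74.6]); applied(-23.5,47.5,-2,0); st()
for y in (144,-36): plan(.4668,-.1199,.22,y)
for y in (144,-36): plan(.4668-.0,-.1199,.20,y)
E
```

```text
cmd now [ 0.5485  0.2013  0.251  74.6   ]
t 1.6 tcp [0.5486 0.2009 0.2508] yaw 74.48 tilt [-0.001  0.   ] F [ 0.1 -0.2 -0.2] M [ 0.01 -0.01 -0.01] gap 0.0425 qv 0.036 q6 0.48
shift cm [-33.14   0.65   3.1 ] turn -69.4 q6 end -68.4
shift cm [-33.14   0.65   3.1 ] turn 110.6 q6 end 111.6
shift cm [-33.14   0.65   5.1 ] turn -69.4 q6 end -68.4
shift cm [-33.14   0.65   5.1 ] turn 110.6 q6 end 111.6
```

Request:
{"name": "apply_moves", "arguments": {"moves": [[[-6,0.1,0],-10,0.5],[[-12,0.2,1],-20,0.5],[[-18,0.4,2],-30,0.5],[[-24,0.5,3],-40,0.5],[[-30,0.6,4],-50,0.5],[[-33.1,0.7,4.5],-60,0.5],[[-33.1,0.7,4.5],-69.4,0.5],[[-33.1,0.7,4.5],-69.4,0.5],[[-33.1,0.7,4.5],-69.4,0.5],[[-33.1,0.7,4.5],-69.4,0.5]]}}

```text
clock: 2.85
tcp_pos: [0.4673, -0.1183, 0.2065]
orientation: [0.0, 0.309, 0.951, 0.0]
wrist_force: [-0.1, -0.3, 0.1]
finger_gap: 0.0426
```

```bash
python3 - <<'E'
from h import *
applied(-33.1,.7,4.5,-69.4); s=st()
c=save('wrist','w2.png');T=wristT(c,s);print(proj(c,[.4668,-.1199,.105],T))
E
```

```text
cmd now [ 4.674e-01 -1.197e-01  2.060e-01  1.440e+02]
t 2.85 tcp [ 0.4673 -0.1183  0.2065] yaw 144.01 tilt [0. 0.] F [-0.1 -0.3  0.1] M [-0.02 -0.03  0.04] gap 0.0426 qv 0.011 q6 -1.36
[280.72100308 205.55832463]
```

View pics/w2.png

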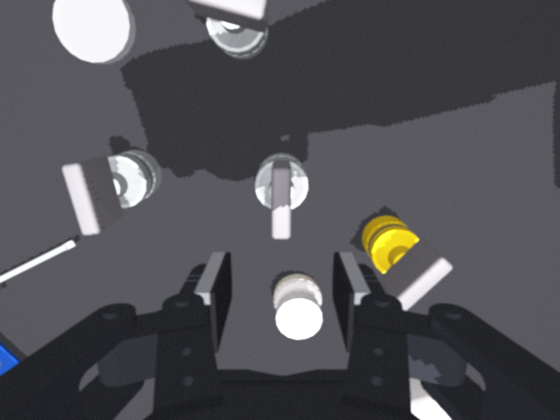

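```bash
python3 - <<'E'
from h import *
im=cv2.imread('pics/w2.png');cv2.imwrite('pics/z4.png',cv2.resize(im[140:260,222:342],None,fx=5,fy=5,interpolation=cv2.INTER_CUBIC))
c=env.read_camera('wrist');s=env.get_state();T=wristT(c,s)
for z in (0,.042,.061,.105): print(z,proj(c,[.4668,-.1199,z],T))
print('slope col 281', im[140:260:3,282].tolist()[::2])
E
```

```text
0 [281.21861764 177.2796857 ]
0.042 [281.1300415  186.54174254]
0.061 [281.08201575 191.56360592]
0.105 [280.94418107 205.97643404]
slope col 281 [[84, 78, 77], [62, 57, 55], [75, 72, 71], [110, 108, 107], [93, 90, 90], [148, 142, 144], [161, 154, 158], [162, 154, 158], [159, 152, 155], [159, 152, 156], [159, 151, 155], [183, 174, 179], [250, 247, 249], [249, 246, 248], [249, 245, 247], [248, 244, 246], [245, 240, 243], [96, 90, 90], [98, 90, 92], [95, 90, 91]]
```

View pics/z4.png

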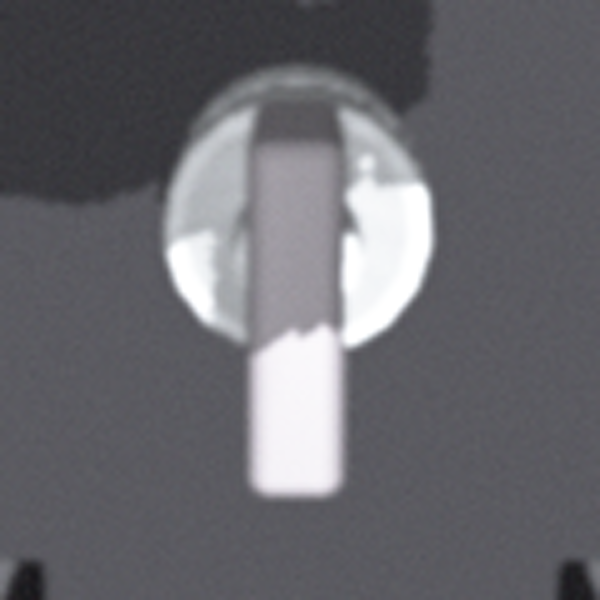

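```bash
python3 - <<'E'
from h import *
st(); plan(.4656,-.1215,.066,144)
E
```

```text
t 2.95 tcp [ 0.4673 -0.1186  0.2064] yaw 144.02 tilt [0. 0.] F [-0.4 -0.6 -0.2] M [-0.03  0.04  0.01] gap 0.0425 qv 0.007 q6 -1.36
shift cm [ 0.04 -0.25 14.  ] turn 0.0 q6 end -68.6
```

Request:
{"name": "apply_moves", "arguments": {"moves": [[[0,-0.25,4],0,0.5],[[0,-0.25,8],0,0.5],[[0,-0.25,12],0,0.5],[[0,-0.25,14],0,0.5],[[0,-0.25,14],0,0.5],[[0,-0.25,14],0,0],[[0,-0.25,14],0,0],[[0,-0.25,14],0,0],[[0,-0.25,14],0,0],[[0,-0.25,14],0,0]], "squeeze": 60}}

```text
clock: 4.2
tcp_pos: [0.4666, -0.1217, 0.0675]
orientation: [0.001, 0.309, 0.951, -0.0]
wrist_force: [-0.8, 0.4, 7.1]
finger_gap: 0.0135
```

```bash
python3 - <<'E'
from h import *
applied(0,-.25,14,0); st()
c=save('wrist','w3.png')
plan(.4656,-.1215,.22,144); plan(.5483,.201,.20,133.5)
E
```

```text
cmd now [ 4.659e-01 -1.217e-01  6.600e-02  1.440e+02]
t 4.2 tcp [ 0.4666 -0.1217  0.0675] yaw 144.0 tilt [ 0.002 -0.001] F [-0.8  0.4  7.1] M [0.11 0.04 0.04] gap 0.0135 qv 0.002 q6 -1.36
shift cm [  0.04  -0.   -15.4 ] turn 0.0 q6 end -68.6
shift cm [ 12.3   30.95 -13.4 ] turn 10.5 q6 end -23.4
```

View pics/w3.png

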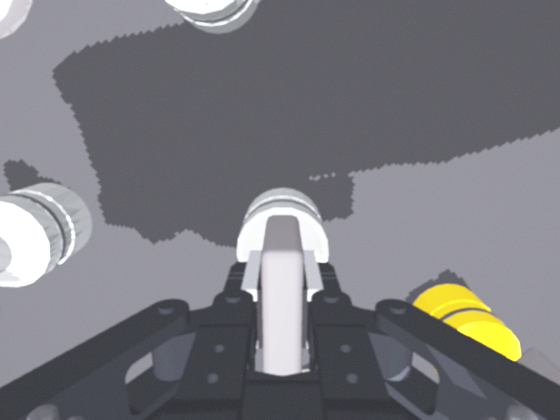

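Request:
{"name": "apply_moves", "arguments": {"moves": [[[0,0,-4],0,0],[[0,0,-9],0,0],[[0,0,-13.4],0,0],[[2,5,-13.4],2,0],[[4,10.3,-13.4],4,0],[[6.3,16,-13.4],6,0],[[8.7,22,-13.4],8,0],[[11,27.5,-13.4],10.5,0],[[12.3,30.95,-13.4],10.5,0],[[12.3,30.95,-13.4],10.5,0]]}}

```text
clock: 5.5
tcp_pos: [0.5479, 0.2039, 0.1994]
orientation: [-0.0, 0.393, 0.92, -0.0]
wrist_force: [-1.1, 0.2, -1.0]
finger_gap: 0.0131
```

```bash
python3 - <<'E'
from h import *
applied(12.3,30.95,-13.4,10.5); s=st()
c=save('wrist','w4.png');T=wristT(c,s)
print('nut',proj(c,[.5483,.201,.103],T)); c=env.read_camera('scene');p=c['pixels'][230:330,300:420,::-1];cv2.imwrite('pics/s4.png',cv2.resize(p,None,fx=5,fy=5,interpolation=cv2.INTER_CUBIC))
E
```

```text
cmd now [  0.5483   0.201    0.2    133.5   ]
t 5.5 tcp [0.5479 0.2039 0.1994] yaw 133.73 tilt [-0.001  0.   ] F [-1.1  0.2 -1. ] M [-0.06  0.   -0.03] gap 0.0131 qv 0.049 q6 -0.54
nut [278.07097959 207.54300445]
```

View pics/w4.png

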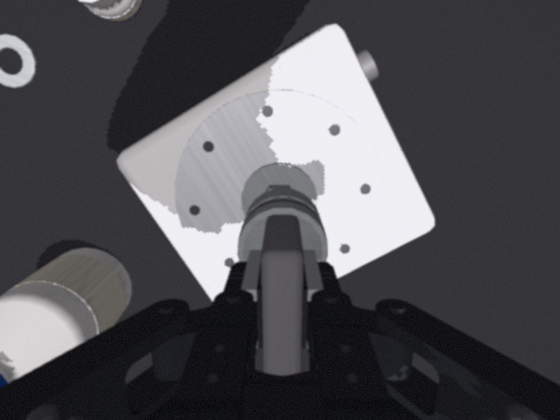

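View pics/s4.png

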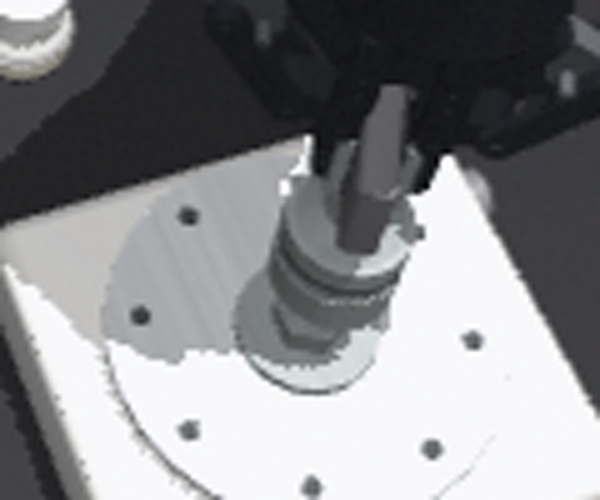

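```bash
python3 - <<'E'
from h import *
im=cv2.imread('pics/w3.png');cv2.imwrite('pics/z5.png',cv2.resize(im[170:390,222:342],None,fx=2.7,fy=2.7,interpolation=cv2.INTER_CUBIC))
c=env.read_camera('wrist');T=np.array(c['hand_eye'])
for y in (-.026,.026,0): print('grip top end',y,proj(c,[0,y,-.0395],T), proj(c,[0,y,.0045],T))
t=np.linspace(0,2*np.pi,8,endpoint=False)
for z in (.0235,.0655): 
    for a in t: print(z,proj(c,[.023*np.cos(a),.023*np.sin(a),z],T).round(0),end=' ')
    print()
st()
E
```

```text
grip top end -0.026 [281.57380807 251.07461686] [281.65793894 210.88131708]
grip top end 0.026 [281.55351444 391.63628548] [281.63578296 319.23312043]
grip top end 0 [281.56306333 325.49688888] [281.64638043 267.40716877]
0.0235 [328. 251.] 0.0235 [314. 281.] 0.0235 [282. 293.] 0.0235 [249. 281.] 0.0235 [235. 251.] 0.0235 [248. 219.] 0.0235 [282. 206.] 0.0235 [316. 219.] 
0.0655 [320. 224.] 0.0655 [308. 249.] 0.0655 [282. 259.] 0.0655 [255. 249.] 0.0655 [244. 224.] 0.0655 [254. 198.] 0.0655 [282. 187.] 0.0655 [309. 198.] 
t 5.65 tcp [0.5474 0.2007 0.1998] yaw 133.48 tilt [-0.001 -0.001] F [-0.1  0.9 -3.5] M [-0.    0.01  0.04] gap 0.0137 qv 0.018 q6 -0.54
```

View pics/z5.png

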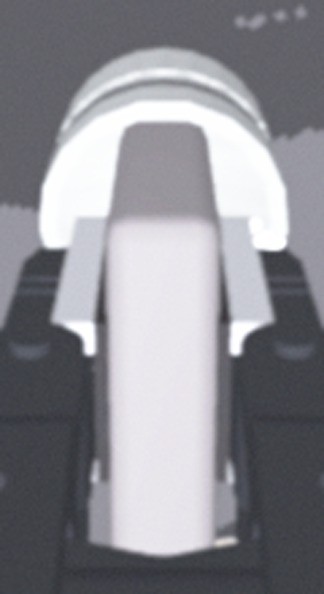

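Request:
{"name": "apply_moves", "arguments": {"moves": [[[0,0.05,1],0,0],[[0,0.05,2],0,0],[[0,0.05,2.8],0,0],[[0,0.05,3.2],0,0],[[0,0.05,3.5],0,0],[[0,0.05,3.8],0,0],[[0,0.05,4.2],0,0],[[0,0.05,4.5],0,0],[[0,0.05,4.5],0,0],[[0,0.05,4.5],0,0]]}}

```text
clock: 6.9
tcp_pos: [0.5482, 0.2017, 0.1551]
orientation: [-0.0, 0.395, 0.919, -0.0]
wrist_force: [-0.8, -0.3, -3.5]
finger_gap: 0.013
```

```bash
python3 - <<'E'
from h import *
applied(0,.05,4.5,0); s=st()
E
```

```text
cmd now [  0.5487   0.2013   0.155  133.5   ]
t 6.9 tcp [0.5482 0.2017 0.1551] yaw 133.5 tilt [-0.001 -0.   ] F [-0.8 -0.3 -3.5] M [-0.28  0.28  0.02] gap 0.013 qv 0.001 q6 -0.54
```

Request:
{"name": "apply_moves", "arguments": {"moves": [[[0,0,0.2],0,0],[[0,0,0.4],0,0],[[0,0,0.4],0,0],[[0,0,0.4],4,0],[[0,0,0.4],8,0],[[0,0,0.4],12,0],[[0,0,0.4],16,0],[[0,0,0.4],20,0],[[0,0,0.4],20,0],[[0,0,0.4],20,0]]}}

```text
clock: 8.15
tcp_pos: [0.5476, 0.2012, 0.1535]
orientation: [0.0, 0.548, 0.836, -0.0]
wrist_force: [-6.8, -3.4, 11.9]
finger_gap: 0.0132
```

```bash
python3 - <<'E'
from h import *
applied(0,0,.4,20); s=st()
c=save('wrist','w5.png')
E
```

```text
cmd now [  0.5487   0.2013   0.151  113.5   ]
t 8.15 tcp [0.5476 0.2012 0.1535] yaw 113.5 tilt [ 0.    -0.001] F [-6.8 -3.4 11.9] M [-0.95  1.85  0.02] gap 0.0132 qv 0.001 q6 -0.2
```

View pics/w5.png

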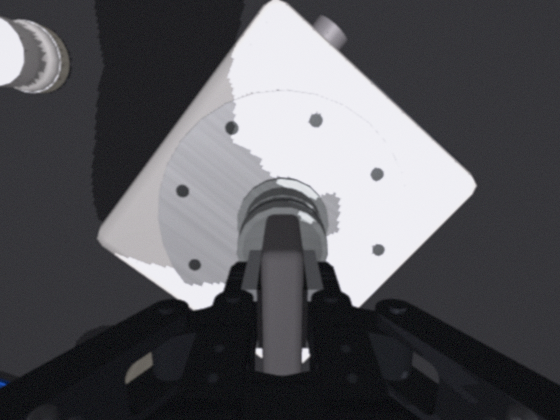

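Request:
{"name": "apply_moves", "arguments": {"moves": [[[0,0,0],1,0],[[0,0,0],2,0],[[0,0,0],3,0],[[0,0,0],4,0],[[0,0,0],5,0],[[0,0,0],6,0],[[0,0,0],7,0],[[0,0,0],8,0],[[0,0,0],9,0],[[0,0,0],10,0]]}}

```text
clock: 9.45
tcp_pos: [0.5474, 0.2014, 0.1535]
orientation: [0.0, 0.619, 0.785, -0.0]
wrist_force: [-8.4, -3.1, 12.7]
finger_gap: 0.0134
```

```bash
python3 - <<'E'
from h import *
applied(0,0,0,10); s=st()
c=save('wrist','w6.png')
E
```

```text
cmd now [  0.5487   0.2013   0.151  103.5   ]
t 9.45 tcp [0.5474 0.2014 0.1535] yaw 103.51 tilt [ 0.    -0.001] F [-8.4 -3.1 12.7] M [-0.9   1.9   0.33] gap 0.0134 qv 0.139 q6 -0.02
```

Request:
{"name": "apply_moves", "arguments": {"moves": [[[0,0,0],3,0],[[0,0,0],6,0],[[0,0,0],9,0],[[0,0,0],12,0],[[0,0,0],15,0],[[0,0,0],18,0],[[0,0,0],21,0],[[0,0,0],24,0],[[0,0,0],26,0],[[0,0,0],27.5,0]]}}

```text
clock: 10.75
tcp_pos: [0.5473, 0.2021, 0.1535]
orientation: [-0.0, 0.788, 0.616, 0.0]
wrist_force: [-8.1, -1.3, 11.9]
finger_gap: 0.0136
```

```bash
python3 - <<'E'
from h import *
applied(0,0,0,27.5); s=st()
c=save('wrist','w7.png')
E
```

```text
cmd now [ 0.5487  0.2013  0.151  76.    ]
t 10.75 tcp [0.5473 0.2021 0.1535] yaw 76.02 tilt [-0.     0.001] F [-8.1 -1.3 11.9] M [-0.4   2.03  0.33] gap 0.0136 qv 0.205 q6 0.46
```

View pics/w7.png

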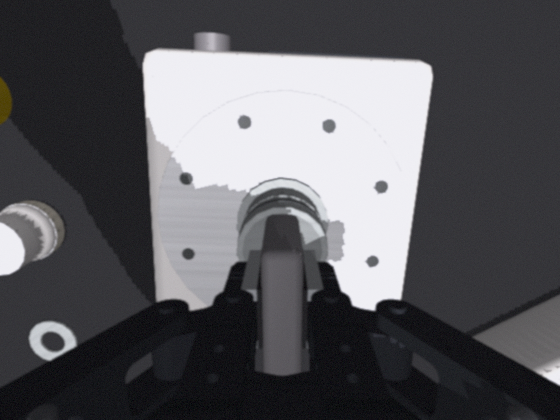

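Request:
{"name": "apply_moves", "arguments": {"moves": [[[0,0,0],-6,0],[[0,0,0],-12,0],[[0,0,-0.5],-12,0],[[0,0,-1.5],-12,0],[[0,0,-3],-12,0],[[0,0,-4.5],-12,0],[[0,2,-5],-12,0],[[0,5,-5],-12,0],[[0,5,-5],-12,0],[[0,5,-5],-12,0]]}}

```text
clock: 12.05
tcp_pos: [0.5968, 0.1896, 0.2016]
orientation: [-0.0, 0.719, 0.695, 0.0]
wrist_force: [-0.2, 0.2, -1.5]
finger_gap: 0.0132
```

```bash
python3 - <<'E'
from h import *
applied(0,5,-5,-12); s=st()
c=save('wrist','w8.png');T=wristT(c,s);p=proj(c,[.5483,.201,.103],T);print(p)
u,v=map(int,p);cv2.imwrite('pics/z8.png',cv2.resize(c['pixels'][max(v-50,0):v+60,u-55:u+55,::-1],None,fx=5,fy=5,interpolation=cv2.INTER_CUBIC))
c=env.read_camera('scene');p=c['pixels'][230:330,300:420,::-1];cv2.imwrite('pics/s8.png',cv2.resize(p,None,fx=5,fy=5,interpolation=cv2.INTER_CUBIC))
E
```

```text
cmd now [ 0.5972  0.1892  0.201  88.    ]
t 12.05 tcp [0.5968 0.1896 0.2016] yaw 87.98 tilt [-0.  0.] F [-0.2  0.2 -1.5] M [-0.01  0.06 -0.02] gap 0.0132 qv 0.019 q6 0.21
[297.66191189 136.7921553 ]
```

View pics/z8.png

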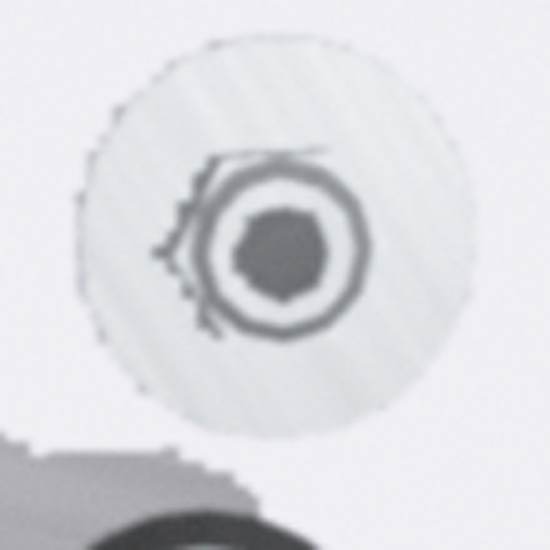

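View pics/s8.png

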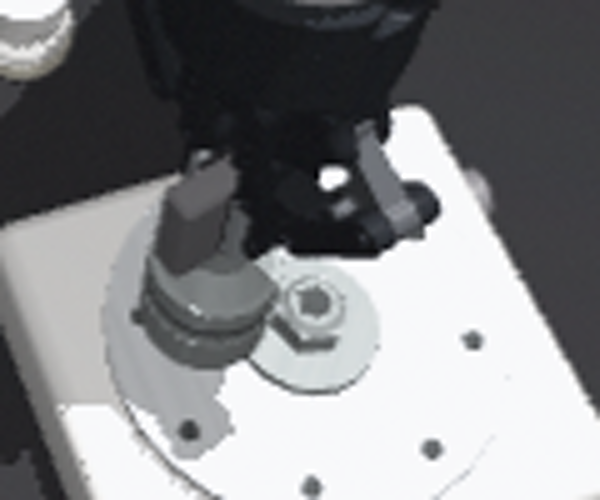

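```bash
python3 - <<'E'
from h import *
plan(.5485,.2013,.151,89)
E
```

```text
shift cm [ 1.04 -4.91  5.  ] turn -1.0 q6 end 21.2
```

Request:
{"name": "apply_moves", "arguments": {"moves": [[[0.5,-2.5,0],-1,0],[[1.04,-4.9,0],-1,0],[[1.04,-4.9,0],-1,0],[[1.04,-4.9,0],-1,0],[[1.04,-4.9,1.5],-1,0],[[1.04,-4.9,2.7],-1,0],[[1.04,-4.9,3.5],-1,0],[[1.04,-4.9,4.2],-1,0],[[1.04,-4.9,4.8],-1,0],[[1.04,-4.9,4.9],-1,0]]}}

```text
clock: 13.4
tcp_pos: [0.548, 0.2018, 0.1535]
orientation: [0.0, 0.713, 0.701, 0.0]
wrist_force: [-5.0, -1.0, 10.0]
finger_gap: 0.0133
```

```bash
python3 - <<'E'
from h import *
applied(1.04,-4.9,4.9,-1); s=st()
E
```

```text
cmd now [ 0.5486  0.2013  0.152  89.    ]
t 13.4 tcp [0.548  0.2018 0.1535] yaw 89.01 tilt [0. 0.] F [-5. -1. 10.] M [-0.27  1.2  -0.03] gap 0.0133 qv 0.009 q6 0.23
```

Request:
{"name": "apply_moves", "arguments": {"moves": [[[0,0,0],1,0],[[0,0,0],2,0],[[0,0,0],3,0],[[0,0,0],4,0],[[0,0,0],5,0],[[0,0,0],6,0],[[0,0,0],7,0],[[0,0,0],8,0],[[0,0,0],9,0],[[0,0,0],10,0]]}}

```text
clock: 14.65
tcp_pos: [0.5473, 0.2019, 0.1535]
orientation: [-0.0, 0.772, 0.636, -0.0]
wrist_force: [-5.2, 0.3, 6.9]
finger_gap: 0.0132
```

```bash
python3 - <<'E'
from h import *
applied(0,0,0,10); s=st()
E
```

```text
cmd now [ 0.5486  0.2013  0.152  79.    ]
t 14.65 tcp [0.5473 0.2019 0.1535] yaw 79.01 tilt [-0.001  0.   ] F [-5.2  0.3  6.9] M [-0.15  1.38  0.22] gap 0.0132 qv 0.137 q6 0.41
```

Request:
{"name": "apply_moves", "arguments": {"moves": [[[0,-0.1,-0.1],0,0],[[0,-0.1,-0.1],0,0],[[0,-0.1,-0.1],-1,0],[[0,-0.1,-0.1],-2,0],[[0,-0.1,-0.1],-3,0],[[0,-0.1,-0.1],-4,0],[[0,-0.1,-0.1],-5,0],[[0,-0.1,-0.1],-6,0],[[0,-0.1,-0.1],-7,0],[[0,-0.1,-0.1],-8,0]]}}

```text
clock: 15.9
tcp_pos: [0.5477, 0.2018, 0.1535]
orientation: [0.0, 0.725, 0.689, 0.0]
wrist_force: [-2.5, -0.7, 4.9]
finger_gap: 0.0131
```

```bash
python3 - <<'E'
from h import *
applied(0,-.1,-.1,-8); s=st()
E
```

```text
cmd now [ 0.5476  0.2015  0.153  87.    ]
t 15.9 tcp [0.5477 0.2018 0.1535] yaw 87.06 tilt [ 0.001 -0.   ] F [-2.5 -0.7  4.9] M [-0.28  0.84 -0.05] gap 0.0131 qv 0.138 q6 0.27
```

Request:
{"name": "apply_moves", "arguments": {"moves": [[[0,0,0],2,0],[[0,0,0],3,0],[[0,0,0],4,0],[[0,0,0],5,0],[[0,0,0],6,0],[[0,0,0],7,0],[[0,0,0],8,0],[[0,0,0],9,0],[[0,0,0],10,0],[[0,0,0],11.5,0]]}}

```text
clock: 17.15
tcp_pos: [0.5471, 0.2021, 0.1535]
orientation: [-0.0, 0.791, 0.612, 0.0]
wrist_force: [-5.8, -0.6, 5.9]
finger_gap: 0.0135
```

```bash
python3 - <<'E'
from h import *
applied(0,0,0,11.5); s=st()
E
```

```text
cmd now [ 0.5476  0.2015  0.153  75.5   ]
t 17.15 tcp [0.5471 0.2021 0.1535] yaw 75.46 tilt [-0.  0.] F [-5.8 -0.6  5.9] M [-0.02  1.17  0.35] gap 0.0135 qv 0.21 q6 0.47
```

Request:
{"name": "apply_moves", "arguments": {"moves": [[[0,0,0],-1,0],[[0,0,0],-2,0],[[0,0,0.05],-2,0],[[0,0,0.1],-2,0],[[0,0,0.1],-2,0],[[0,0,0.1],-2,0],[[0,0,0.1],-2,0],[[0,0,0.1],-2,0],[[0,0,0.1],-2,0],[[0,0,0.1],-2,0]]}}

```text
clock: 18.4
tcp_pos: [0.5472, 0.2021, 0.1535]
orientation: [-0.0, 0.78, 0.626, 0.0]
wrist_force: [-6.9, 0.1, 11.5]
finger_gap: 0.0133
```

```bash
python3 - <<'E'
from h import *
applied(0,0,.1,-2); s=st()
save('scene','s9.png');save('wrist','w9.png')
im=cv2.imread('pics/s9.png')[230:330,300:420];cv2.imwrite('pics/s9z.png',cv2.resize(im,None,fx=5,fy=5,interpolation=cv2.INTER_CUBIC))
E
```

```text
cmd now [ 0.5476  0.2015  0.152  77.5   ]
t 18.4 tcp [0.5472 0.2021 0.1535] yaw 77.46 tilt [0.001 0.001] F [-6.9  0.1 11.5] M [-0.19  1.56 -0.09] gap 0.0133 qv 0.002 q6 0.43
```

View pics/s9z.png

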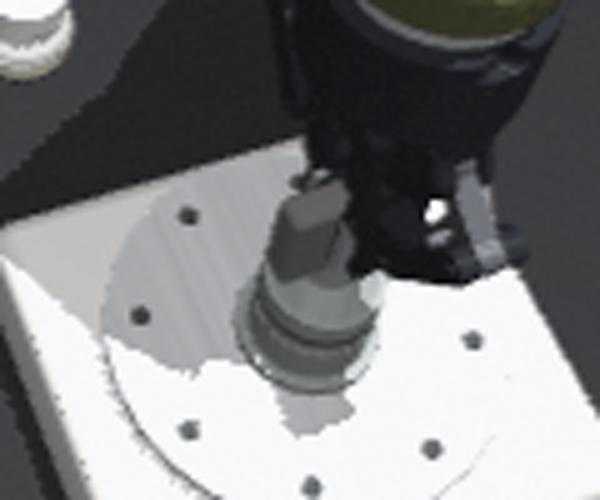

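View pics/s9.png

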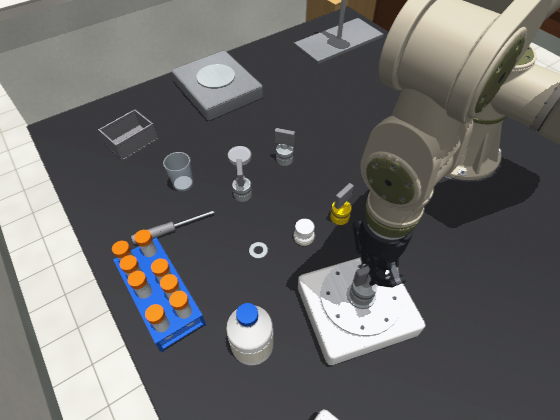

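View pics/w9.png

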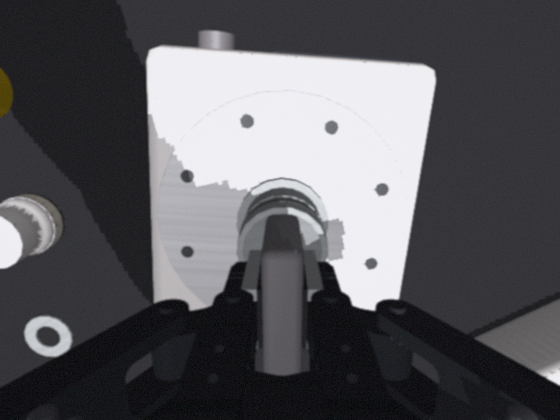

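The key sits upright with its foot on the collar, scene zoom around (315,370). The other keys and bystanders are where they started. Handing in.

```bash
python3 -c "
from h import *
print(env.hand_in()); st()"
```

```text
the job is handed in; nothing more can be done
None
the job is handed in; nothing more can be done
```

The first key I tried, the grey one nearest the jar, fitted the nut. I turned the nut about 45° clockwise with it and handed in at about 18 s. I was still gripping the key, upright and seated. The other two keys were never moved.

**Fit**
- The key dropped home with the tool at z = 0.1535 m, the seated height (expected about 0.153 m).
- Turning the key clockwise, I read 0.33–0.35 N m, even with only about 6 N of downward push. Turning it back, I read about 0.05 N m. So it grips the nut with some play rather than slipping round.

**Turn**
- I lifted the key off once and looked at the nut. Its flats had moved about 44° ± 3°. The key's travel past the expected contact point gives about 45°.
- I then put the key back on, fully seated, pressed it lightly clockwise again to about 0.5° past the earlier angle, and backed off 2°.

**Final state**
- Tilt was under 0.1°, the push down on the nut about 11 N, and the grip 60 N.
- The last scene picture showed the other keys and the bystanders standing where they had been.

**Readings that disagreed**
- One torque reading was only 0.02 N m while the key was at rest after the first 20° of turning.
- Another was 0.22 N m about 3° before I expected contact. I put that down to the key being pushed about 1 mm sideways, because it did not fit a slipping key.

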